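Hang a vent door on its hinge pin

ROBOT

A 6-joint arm with a two-finger parallel gripper is mounted at the origin on the work surface. World frame = base frame: x ahead of the robot, y to its left, z up, the work surface at z = 0. Lengths are in m, angles in rad, forces in N, time in s.
With the tool pointing down it reaches from about 0.35 to 0.975 m from the base axis. Payload 4.9 kg.
Tool frame: the origin (TCP) lies at the very end of the fingers, on their centre line; the grasp point (between the pads) lies 19 mm behind it; z points along the fingers, y is the line along which they close (so a half turn about z gives the same grasp; the last joint's range is limited). The gripper opens to 85 mm and grips with 20 to 120 N. Pads are 22 mm wide; open, the fingers measure 114 mm over their backs; the gripper's body (76 mm by 85 mm) begins 54 mm behind the grasp point. The pads swing forward as they close: fully open they stand 13 mm farther back than shut.
Start: joints at [-1.436, 0.053, 1.613, -0, 1.476, -0.119], TCP at [0.157, -0.605, 0.231] pointing down, gripper open.
Joint ranges: [-3.01, 3.01], [-1.01, 2.22], [0.06, 2.58], [-1.02, 4.17], [0.09, 2.62], [-3.14, 3.14]. Speed limits (rad/s): [2.57, 2.57, 3.14, 3.14, 3.14, 3.14].

INTERFACE

Orientations are given as a rotation vector (axis times angle).
In Python, from station import ctrl, imaging gives the robot as it stands.
- The arm moves only by the tool play_rows, never from a script. Its argument "series" is a list of rows, each a list of 3 entries, a list of its own where there are three numbers: the opening, from 0 (shut) to 1 (fully open), then the shift along the tool's x, y, z each as a share of 0.05 m, from -1 to 1, then the turn, a rotation vector about the tool's x, y, z each as a share of 8 degrees, from -1 to 1. In form: [[grip, [dx, dy, dz], [ax, ay, az]], ...]. A call has 1 to 8 rows; each row shifts and turns the commanded pose from where the row before left it, along the tool's axes as they then stand; what a row does not reach is not made up. A row lasts 1/8 s, in which the tool goes at most 62.5 mm and 10.7 degrees, less where a joint would pass 70% of its speed; a pose out of reach is approached as far as the arm can. A call with a number of a shift or a turn outside -1 to 1 is refused whole. A call with a gripper value outside its range is refused whole. The fingers move at their own pace and stop on an object; "force" is the grip in N (left out, the last holds). Time passes only in rows, so rows that do not move let the fingers close. It gives the time, the measured TCP pose, the force, the opening and the grip force at its end, in the units of the state.
- ctrl.get_obs(): the state, without advancing time (a new reading comes with each control period).
- imaging.get_image(name): name is "side" or "top"; returns a dict with "color" (420x560x3 uint8, blue, green, red), "fx", "fy", "cx", "cy" (pixels), "extrinsics" (4x4, takes a point from world to camera coordinates). Camera axes: x right, y down, z forward; pixel columns grow to the right and rows downward; lengths in m; the calibration is good to about 2 mm. A picture is of the moment at which its call begins. There is no depth.
- ctrl.finish_job(): hands the job in; it is judged then, once.
The state is a dict: "t": time; "q": joint angles; "dq": joint speeds; "effort": joint torques, N m; "tool_pos": TCP position; "tool_rot": TCP orientation; "contact_force": force on the tool from outside, world axes, zero at the start; "wrist_torque": the same for the moment, N m; "opening": finger opening in m; "grip_force": force on a finger pad.
Only numpy, scipy, OpenCV 4.12 (cv2) and the standard library are available. Lean on these libraries where they do the work, as an engineer would, in place of code of your own. Each camera call takes 0.05 s, during which the arm holds its last target. There are 200 camera calls.

TASK

Slide the small white louvred door along its rails, away from the robot, until it stops fully home and its brass hinge knuckle stands over the one on the post. Then take the brass pin from the rack and thread it down through both knuckles until its head rests on the upper one, and let go. Leave the black and the white pin standing in the rack.

Things in the scene. Friction and masses are not known exactly. Their poses are not given: they have to be found in the camera images.
- door (a joint): slide of the white louvred door, m: 0 when fully home against its end stop (knuckles in line), growing to 0.11 as the door is drawn back along -x of socket, towards the robot. About 3 N of friction; it stays where it is left.
- door_top (a point): centre of the top edge of the white louvred door, moving with it. Upright panel 160 mm wide (this point's y), 22 mm thick (x), top 112 mm above the table; slides along x, +x towards home. Pinch it across its thickness from above, or push it. Its brass knuckle is 105 mm along +y from here and reaches 8 mm higher.
- socket (a point): on the axis of the fixed knuckle, 120 mm above the table: centre of the upper rim once the door is home. x: the way home, z up. Both knuckles are upright brass tubes, 36 mm outside, 20 mm bore, 28 mm tall: fixed one 62-90 mm, door's 92-120 mm above the table. White post, 36 mm square, top at 110 mm, is 38 mm along +y. Pin fully in: its head centre is 22 mm above this point.
- brass_head (a point): brass-coloured hinge pin, 0.18 kg: point at mid-height of its head, on the axis (z up). Head 26 mm diameter, 44 mm tall; below it a stem of 14 mm, 66 mm long, last 12 mm tapered. Three pins hang upright by their heads in a grey rack's holes, in a row at 75 mm pitch, in any order; rack top 46 mm wide, 80 mm above the table. Lift 75 mm to free a stem. The one to use.
- black_head (a point): black hinge pin, 0.18 kg: point at mid-height of its head, on the axis (z up). Head 26 mm diameter, 44 mm tall; below it a stem of 14 mm, 66 mm long, last 12 mm tapered. Three pins hang upright by their heads in a grey rack's holes, in a row at 75 mm pitch, in any order; rack top 46 mm wide, 80 mm above the table. Lift 75 mm to free a stem. Leave it.
- white_head (a point): white hinge pin, 0.18 kg: point at mid-height of its head, on the axis (z up). Head 26 mm diameter, 44 mm tall; below it a stem of 14 mm, 66 mm long, last 12 mm tapered. Three pins hang upright by their heads in a grey rack's holes, in a row at 75 mm pitch, in any order; rack top 46 mm wide, 80 mm above the table. Lift 75 mm to free a stem. Leave it.
Mind the look-alikes: they are no part of the job. What is meant by the part that bears brass_head is not blue or pink, and is the larger of those in its own colour.

How it is judged:
By the outcome, as a careful person would: the job done as asked, in the order asked, and still so for the second after the job is handed in, with the robot touching nothing.
It also fails if it takes over 58 s, if anything falls off the work surface, if the arm or the gripper's body presses on something with over 40 N, if the wrist force passes 120 N, or if a joint passes its speed limit or range.

## Working session

There is one attempt and no reset: what is moved stays moved. The work goes in short steps, Python scripts to look and compute and a tool call to move; the robot and the scene stay as the last step left them, time stands still between calls to the robot, and variables do not carry over. Pictures are saved under pics/ and viewed, at most 10 in all, crops included, and the job is handed in when it is done.

Besides the shell and the picture viewer there is one more tool, called after ">>>" by a JSON object that holds its "fn" and its "kwargs". play_rows: Moves the arm, as the interface text tells. Shift numbers are shares of 0.05 m and turn numbers shares of 8 degrees, none past 1 either way. Its arguments: {"type":"object","properties":{"series":{"type":"array"},"force":{"type":"number"}},"required":["series"]}

```bash
mkdir -p pics; cat > h.py <<'E'
import numpy as np, cv2
from station import ctrl, imaging
def shot(n,f=None):
    im=imaging.get_image(n)
    if f: cv2.imwrite('pics/'+f,im['color'])
    return im
def ray(im,u,v):
    E=np.array(im['extrinsics']);R=E[:3,:3];t=E[:3,3]
    c=-R.T@t; d=R.T@np.array([(u-im['cx'])/im['fx'],(v-im['cy'])/im['fy'],1]);return c,d
def onz(im,u,v,z):
    c,d=ray(im,u,v);return c+d*(z-c[2])/d[2]
def proj(im,p):
    E=np.array(im['extrinsics']);q=E[:3,:3]@np.array(p)+E[:3,3]
    return np.array([im['fx']*q[0]/q[2]+im['cx'],im['fy']*q[1]/q[2]+im['cy']])
E
python3 - <<'E'
from h import *
for n in('top','side'):
    im=shot(n,n+'0.png'); print(n,im['fx'],im['cx'],im['cy'],ray(im,280,210))
a=[cv2.imread(f'pics/{n}0.png') for n in('top','side')]
o=ctrl.get_obs();print(o)
E
```

```text
top 445.46177201106076 280.1784142775969 202.51147008807496 (array([ 0.45262719, -0.00896376,  0.92119554]), array([ 0.08032339,  0.01061328, -0.99685419]))
side 458.1669191912938 271.826758776295 204.98586162285287 (array([ 0.44293876, -0.69910717,  0.57136303]), array([ 0.11894798,  0.8252246 , -0.55253392]))
{'t': 0.1, 'q': array([-1.43601484e+00,  5.33237818e-02,  1.61415624e+00, -4.80732362e-06,
        1.47599126e+00, -1.19016504e-01]), 'dq': array([ 0.00073958,  0.00099079, -0.00294893,  0.00018997,  0.00107048,
       -0.00072388]), 'effort': array([-3.25058090e-05, -3.94903135e+01, -3.71362281e+01, -9.03575506e-05,
        3.91333466e-03, -1.38245281e-05]), 'tool_pos': array([ 0.15683947, -0.60442137,  0.2301658 ]), 'tool_rot': array([-3.11446797e+00, -3.97358812e-01,  3.07586091e-05]), 'contact_force': array([ 0.42356392, -0.18255639,  0.21197311]), 'wrist_torque': array([ 0.00996453,  0.02570144, -0.00597423]), 'grip_force': 0.0, 'opening': 0.08554227128716373}
```

View pics/top0.png

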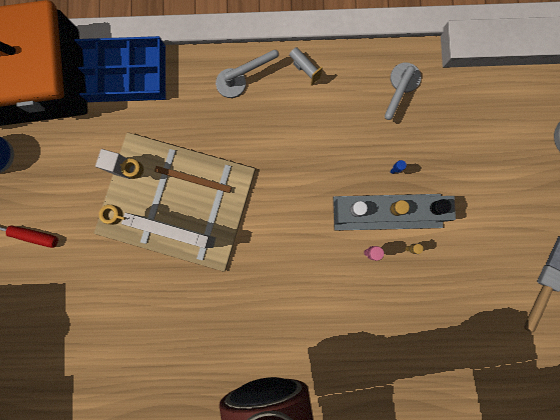

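View pics/side0.png

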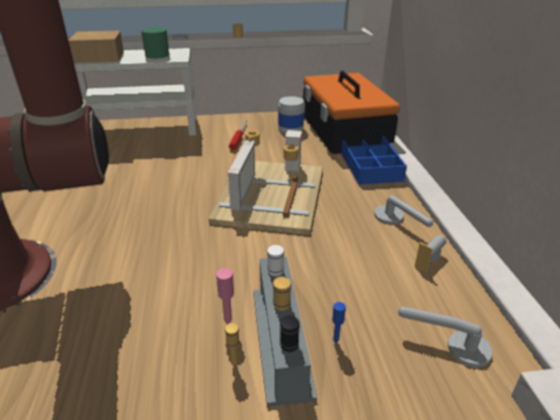

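The top view shows the door (107,214)-(208,241), the fixed knuckle at (132,168) beside the post (110,160), and the rack with white (360,208), brass (402,208) and black (440,207) heads. The small brass peg at (418,248) is a decoy. Next I'll measure these.

```bash
python3 - <<'E'
from h import *
T=shot('top');S=shot('side')
def blobs(im,lo,hi,amin=25):
    m=cv2.inRange(cv2.cvtColor(im['color'],cv2.COLOR_BGR2HSV),lo,hi)
    n,l,s,c=cv2.connectedComponentsWithStats(m)
    return [(s[i][:5].tolist(),c[i].round(1).tolist()) for i in range(1,n) if s[i][4]>amin]
for n,im in(('T',T),('S',S)):
    print(n)
    for b in blobs(im,(15,130,90),(28,255,255)): print(b)
# white door in top
m=cv2.inRange(cv2.cvtColor(T['color'],cv2.COLOR_BGR2HSV),(0,0,170),(180,50,255)); m[:,:90]=0;m[:140]=0;m[:,300:]=0
n,l,s,c=cv2.connectedComponentsWithStats(m)
for i in range(1,n):
    if s[i][4]>60:
        p=np.argwhere(l==i)[:,::-1].astype(np.float32); r=cv2.minAreaRect(p);print('w',s[i].tolist(),cv2.boxPoints(r).round(1).tolist())
a=cv2.resize(T['color'][130:280,85:265],None,fx=4,fy=4,interpolation=cv2.INTER_CUBIC);cv2.imwrite('pics/c1.png',a)
E
```

```text
T
([123, 158, 17, 19, 141], [132.0, 167.8])
([391, 200, 18, 14, 185], [400.2, 207.1])
([98, 205, 26, 20, 211], [108.8, 214.1])
([405, 244, 19, 10, 118], [415.6, 248.6])
S
([235, 25, 7, 11, 64], [237.7, 30.6])
([246, 131, 13, 13, 100], [252.6, 135.2])
([284, 146, 13, 14, 147], [290.5, 152.1])
([416, 243, 15, 28, 243], [422.8, 256.5])
([274, 277, 16, 14, 173], [281.5, 283.5])
([275, 293, 14, 12, 142], [281.5, 298.6])
([225, 323, 13, 12, 115], [231.3, 328.5])
([228, 336, 9, 8, 52], [232.2, 339.7])
([231, 347, 6, 18, 74], [233.2, 355.2])
w [95, 149, 23, 22, 320] [[94.80000305175781, 165.60000610351562], [100.5999984741211, 148.1999969482422], [117.4000015258789, 153.8000030517578], [111.5999984741211, 171.1999969482422]]
w [152, 179, 13, 25, 125] [[151.89999389648438, 203.0], [159.60000610351562, 177.6999969482422], [164.3000030517578, 179.10000610351562], [156.60000610351562, 204.39999389648438]]
w [208, 190, 14, 33, 133] [[207.6999969482422, 220.6999969482422], [216.89999389648438, 189.39999389648438], [221.5, 190.6999969482422], [212.3000030517578, 222.10000610351562]]
w [121, 213, 87, 47, 1075] [[117.5, 235.10000610351562], [124.19999694824219, 212.10000610351562], [208.0, 236.6999969482422], [201.1999969482422, 259.70001220703125]]
```

View pics/c1.png

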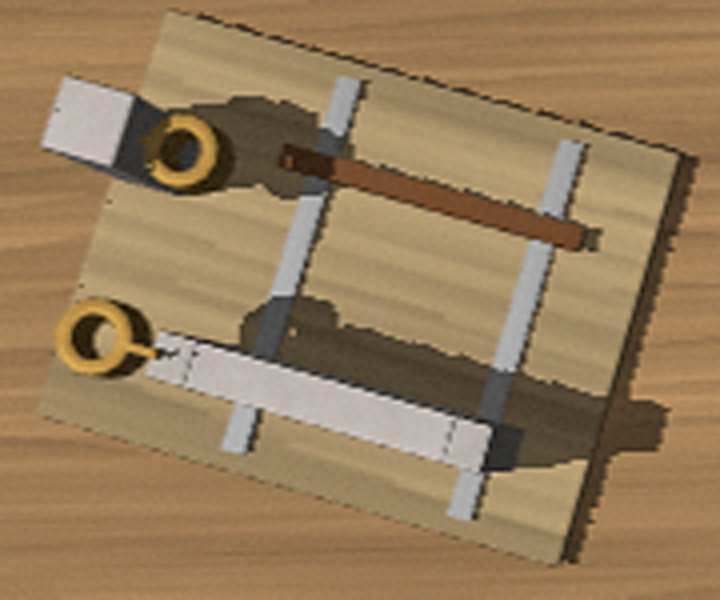

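The crop shows the fixed ring centre at about crop (184,152) = px (131,168), and the door ring at (98,336) = px (109.5,214). The door's top edge runs at about 15.5° in the image. Now I'll convert these to world points and check them.

```bash
python3 - <<'E'
from h import *
T=shot('top');S=shot('side')
c=lambda x,y:(85+x/4-.375,130+y/4-.375)
P=lambda x,y,z:onz(T,*c(x,y),z)
F=P(184,152,.09);D=P(98,336,.12)
a,b=P(163,333,.112),P(492,424,.112);e,f=P(148,375,.112),P(485,470,.112)
print('F',F,'D',D)
yd=(a-b)/np.linalg.norm(a-b);y2=(e-f)/np.linalg.norm(e-f);ang=np.arctan2(-yd[0],yd[1]);print('yaw deg',np.degrees([ang,np.arctan2(-y2[0],y2[1])]))
r1,r2=P(349,78,.02),P(235,452,.02);r=r1-r2;print('rail yaw',np.degrees(np.arctan2(r[1],r[0])))
x=np.array([np.cos(ang),np.sin(ang)]);y=np.array([-x[1],x[0]])
d=(F-D)[:2];print('F-D in frame',d@x,d@y)
print('door mid right end',(b+f)/2,'len',np.linalg.norm(b-a),'door_top pred',D[:2]-.105*y,'end-based',((b+f)/2)[:2]+.08*y)
post=onz(T,106.1,159.7,.11);print('post',post,(post-F)[:2]@x,(post-F)[:2]@y)
def tri(u,v):
    c1,d1=ray(T,*u);c2,d2=ray(S,*v);s=np.linalg.lstsq(np.c_[d1,-d2],c2-c1,rcond=None)[0]
    return (c1+d1*s[0]+c2+d2*s[1])/2,np.linalg.norm(c1+d1*s[0]-c2-d2*s[1])
B=onz(T,402.5,207.8,.124);print('brass top',B,'proj side top ctr',proj(S,[*B[:2],.124]),proj(S,[*B[:2],.080]))
print('tri F',tri(c(184,152),(290.7,151)),'D',tri(c(98,336),(252.6,135)))
for nm,u in(('white',(360,208)),('black',(441,207.5))): print(nm,onz(T,*u,.124))
# rack
m=cv2.inRange(cv2.cvtColor(T['color'],cv2.COLOR_BGR2HSV),(90,20,60),(125,110,150));m[:185]=0;m[240:]=0;m[:,:320]=0;m[:,470:]=0
p=np.argwhere(m>0)[:,::-1].astype(np.float32);print('rack',cv2.minAreaRect(p))
a=cv2.resize(T['color'][180:260,325:465],None,fx=4,fy=4,interpolation=cv2.INTER_CUBIC);b=cv2.resize(S['color'][235:365,215:325],None,fx=4,fy=4,interpolation=cv2.INTER_CUBIC)[:, :]
W=np.zeros((600,800,3),np.uint8);W[:320,:560]=a;b=cv2.resize(b,(237,280));W[320:,:237]=b
b=cv2.resize(S['color'][120:190,215:325],(440,280),interpolation=cv2.INTER_CUBIC);W[320:,250:690]=b
cv2.imwrite('pics/c2.png',W)
E
```

```text
F [0.6085307  0.28091649 0.09      ] D [0.51968265 0.30919377 0.12      ]
yaw deg [-16.96866209 -17.19110486]
rail yaw -17.128957475793857
F-D in frame 0.09323269796264803 -0.001116039540714568
door mid right end [0.46468575 0.13406587 0.112     ] len 0.15701453415603556 door_top pred [0.48903855 0.208765  ] end-based [0.48803364 0.21058304]
post [0.62107796 0.31970543 0.11      ] 0.0006805095801909966 0.04076214502110887
brass top [ 0.51437789 -0.21977661  0.124     ] proj side top ctr [281.00919167 284.19321479] [280.76154795 306.5050161 ]
tri F (array([0.60977845, 0.28392361, 0.08141541]), np.float64(0.0007157089005395599)) D (array([0.5203459 , 0.31064981, 0.11631365]), np.float64(0.0007078993491975769))
white [ 0.51625015 -0.14388655  0.124     ]
black [ 0.51289849 -0.28838681  0.124     ]
rack ((393.8822021484375, 211.55043029785156), (33.561912536621094, 120.08499908447266), 88.63607025146484)
```

View pics/c2.png

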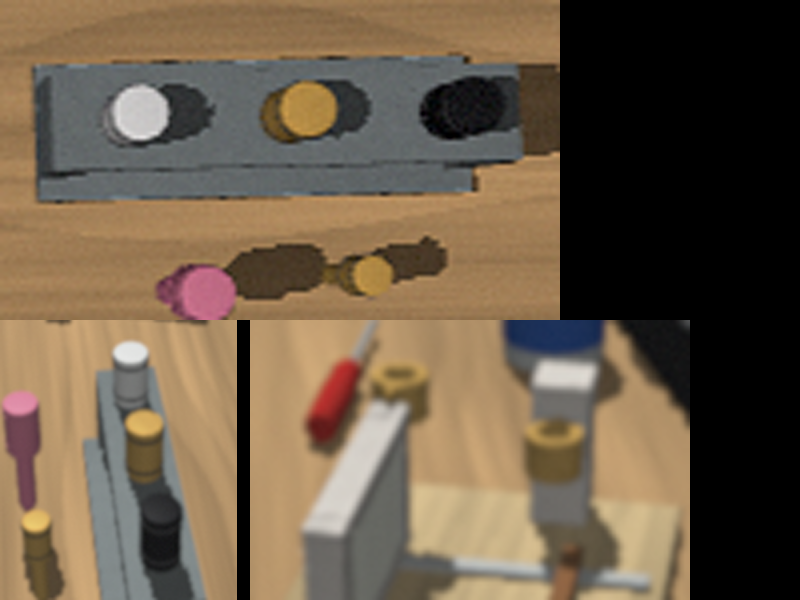

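Brass head is at about (0.516,-0.218) and agrees in both views. The fixed axis is at about (0.609,0.2815), and the rail heading is -17.1° with about 93 mm of travel. A tool-x yaw of 73° suits both the door and the pin, so I'll rotate first.

>>> {"fn": "play_rows", "kwargs": {"series": [[0.7,[0,0,0],[0,0,-0.91]],[0.7,[0,0,0],[0,0,-0.91]],[0.7,[0,0,0],[0,0,-0.91]],[0.7,[0,0,0],[0,0,-0.91]],[0.7,[0,0,0],[0,0,-0.91]],[0.7,[0,0,0],[0,0,-0.91]],[0.7,[0,0,0],[0,0,-0.91]],[0.7,[0,0,0],[0,0,-0.91]]], "force": 30}}

```text
t: 1.3
tool_pos: [0.1569, -0.6049, 0.2312]
tool_rot: [-2.525, -1.869, -0.0]
contact_force: [-0.8, -0.8, -0.3]
opening: 0.0597
grip_force: 0.0
```

>>> {"fn": "play_rows", "kwargs": {"series": [[0.7,[0.8,0.3,0],[0,0,0]],[0.7,[0.9,0.4,0],[0,0,0]],[0.7,[0.9,0.4,0],[0,0,0]],[0.7,[0.9,0.4,0],[0,0,0]],[0.7,[0.9,0.1,0],[0,0,0]],[0.7,[0.9,0,0],[0,0,0]],[0.7,[0.9,0,0],[0,0,0]],[0.7,[0.9,0,0],[0,0,0]]]}}

```text
t: 2.3
tool_pos: [0.3387, -0.2882, 0.2314]
tool_rot: [2.529, 1.863, 0.0]
contact_force: [-0.0, -0.4, 0.5]
opening: 0.0599
grip_force: 0.0
```

```bash
cat >> h.py <<'E'
from scipy.spatial.transform import Rotation as Ro
def go(p):
    o=ctrl.get_obs();R=Ro.from_rotvec(o['tool_rot']).as_matrix()
    print('t',o['t'],'pos',o['tool_pos'].round(4),'yaw',np.degrees(np.arctan2(R[1,0],R[0,0])).round(2),'tilt',R[:2,2].round(4),'open',round(o['opening'],4),'gf',round(o['grip_force'],1),'F',np.round(o['contact_force'],1))
    print('shares',(R.T@(np.array(p)-o['tool_pos'])/.05).round(3))
E
python3 -c "
from h import *
go([.4885,.2097,.19])"
```

```text
t 2.3 pos [ 0.3387 -0.2882  0.2314] yaw 72.77 tilt [ 0.0004 -0.0002] open 0.0599 gf 0.0 F [-0.  -0.4  0.5]
shares [10.398 -0.088  0.827]
```

>>> {"fn": "play_rows", "kwargs": {"series": [[0.7,[0.95,0,0],[0,0,0]],[0.7,[0.95,0,0],[0,0,0]],[0.7,[0.95,0,0],[0,0,0]],[0.7,[0.95,0,0],[0,0,0]],[0.7,[0.95,0,0],[0,0,0]],[0.7,[0.95,0,0],[0,0,0]],[0.7,[0.95,0,0],[0,0,0]],[0.7,[0.95,0,0],[0,0,0]]]}}

```text
t: 3.3
tool_pos: [0.4512, 0.0751, 0.2316]
tool_rot: [2.528, 1.864, 0.001]
contact_force: [0.9, -0.4, -0.1]
opening: 0.0598
grip_force: 0.0
```

>>> {"fn": "play_rows", "kwargs": {"series": [[0.7,[0.9,0,0.2],[0,0,0]],[0.7,[0.5,0,0.3],[0,0,0]],[0.7,[0,0,0.3],[0,0,0]],[0.7,[0,0,0],[0,0,0]]]}}

```text
t: 3.8
tool_pos: [0.4704, 0.1396, 0.1895]
tool_rot: [-2.528, -1.863, 0.005]
contact_force: [-0.5, 0.4, -0.2]
opening: 0.0595
grip_force: 0.0
```

```bash
python3 -c "
from h import *
go([.4885,.2097,.085])"
```

```text
t 3.8 pos [0.4704 0.1396 0.1895] yaw 72.77 tilt [-0.0035 -0.0009] open 0.0595 gf 0.0 F [-0.5  0.4 -0.2]
shares [ 1.449 -0.063  2.087]
```

>>> {"fn": "play_rows", "kwargs": {"series": [[0.7,[0.75,-0.03,0],[0,0,0]],[0.7,[0.7,-0.03,0.2],[0,0,0]],[0.7,[0,0,0.6],[0,0,0]],[0.7,[0,0,0.5],[0,0,0]],[0.7,[0,0,0],[0,0,0]]]}}

```text
t: 4.42
tool_pos: [0.4889, 0.209, 0.1246]
tool_rot: [-2.529, -1.861, 0.006]
contact_force: [-0.8, -0.1, 0.6]
opening: 0.0596
grip_force: 0.0
```

```bash
python3 -c "
from h import *
go([.4885,.2097,.085])
shot('top','t1.png')"
```

```text
t 4.425 pos [0.4889 0.209  0.1246] yaw 72.7 tilt [-0.0039 -0.0013] open 0.0596 gf 0.0 F [-0.8 -0.1  0.6]
shares [ 0.013 -0.01   0.792]
```

View pics/t1.png

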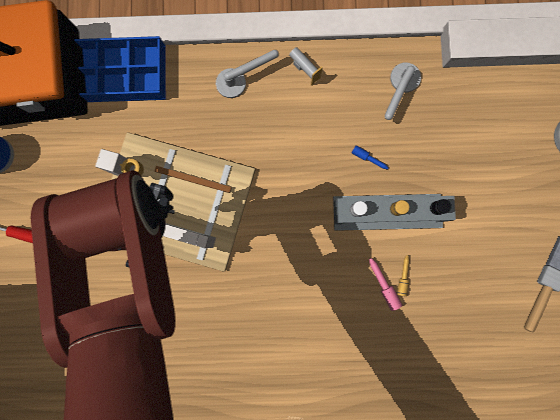

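The top view shows the gripper over the door centre. The three decoy pegs (blue, pink, small brass) have toppled on their own. Rack pins are unchanged. Lower and pinch.

>>> {"fn": "play_rows", "kwargs": {"series": [[0.7,[0,0,0.4],[0,0,0]],[0.7,[0,0,0.4],[0,0,0]],[0.7,[0,0,0],[0,0,0]],[0,[0,0,0],[0,0,0]],[0,[0,0,0],[0,0,0]],[0,[0,0,0],[0,0,0]],[0,[0,0,0],[0,0,0]]], "force": 40}}

```text
t: 5.35
tool_pos: [0.4904, 0.2107, 0.0872]
tool_rot: [-2.529, -1.863, -0.001]
contact_force: [-3.2, -0.2, 5.7]
opening: 0.0213
grip_force: 42.0
```

```bash
python3 -c "
from h import *
go([.4885+.0932*.956,.2097-.0932*.294,.085])"
```

```text
t 5.35 pos [0.4904 0.2107 0.0872] yaw 72.76 tilt [0.0004 0.0007] open 0.0213 gf 42.0 F [-3.2 -0.2  5.7]
shares [-0.026  1.834  0.044]
```

>>> {"fn": "play_rows", "kwargs": {"series": [[0,[0,0.3,0],[0,0,0]],[0,[0,0.4,0],[0,0,0]],[0,[0,0.4,0],[0,0,0]],[0,[0,0.4,0],[0,0,0]],[0,[0,0.2,0],[0,0,0]],[0,[0,0.1,0],[0,0,0]],[0,[0,0,0],[0,0,0]]]}}

```text
t: 6.22
tool_pos: [0.5769, 0.1832, 0.0872]
tool_rot: [2.528, 1.862, 0.0]
contact_force: [-1.8, -2.5, 6.2]
opening: 0.0212
grip_force: 42.0
```

```bash
python3 -c "
from h import *
go([.4885+.0932*.956,.2097-.0932*.294,.085])"
```

```text
t 6.225 pos [0.5769 0.1832 0.0872] yaw 72.75 tilt [ 0.0009 -0.001 ] open 0.0212 gf 42.0 F [-1.8 -2.5  6.2]
shares [-0.013  0.018  0.044]
```

Now nudge until the stop shows in the force.

>>> {"fn": "play_rows", "kwargs": {"series": [[0,[0,0.06,0],[0,0,0]],[0,[0,0.04,0],[0,0,0]],[0,[0,0,0],[0,0,0]]]}}

```text
t: 6.6
tool_pos: [0.5769, 0.1831, 0.0871]
tool_rot: [-2.523, -1.861, 0.013]
contact_force: [-21.2, 0.3, 16.9]
opening: 0.0212
grip_force: 44.4
```

Stop reached: 21 N and no motion. Release and rise, then swing over to the rack. The knuckle gets a re-measure with the arm out of the way.

>>> {"fn": "play_rows", "kwargs": {"series": [[0.7,[0,0,0],[0,0,0]],[0.7,[0,0,0],[0,0,0]],[0.7,[0,0,0],[0,0,0]],[0.7,[0,0,-0.4],[0,0,0]],[0.7,[0,0,-0.8],[0,0,0]],[0.7,[0,0,-0.9],[0,0,0]],[0.7,[-0.3,0,-0.7],[0,0,0]],[0.7,[-0.8,0,-0.2],[0,0,0]]]}}

```text
t: 7.6
tool_pos: [0.5667, 0.1302, 0.2421]
tool_rot: [2.523, 1.864, 0.011]
contact_force: [-0.5, 0.0, 0.3]
opening: 0.0598
grip_force: 0.0
```

>>> {"fn": "play_rows", "kwargs": {"series": [[0.7,[-0.9,0,0],[0,0,0]],[0.7,[-0.9,0,0],[0,0,0]],[0.7,[-0.9,0,0],[0,0,0]],[0.7,[-0.9,0,0],[0,0,0]],[0.7,[-0.9,0,0],[0,0,0]],[0.7,[-0.9,0,0],[0,0,0]],[0.6,[-0.5,0,0],[0,0,0]],[0.6,[0,0,0],[0,0,0]]]}}

```text
t: 8.6
tool_pos: [0.4773, -0.1535, 0.2379]
tool_rot: [2.53, 1.859, 0.002]
contact_force: [0.7, -0.2, -0.4]
opening: 0.0515
grip_force: 0.0
```

```bash
python3 -c "
from h import *
T=shot('top')
go([.5155,-.218,.20])
a=cv2.resize(T['color'][130:280,85:265],None,fx=4,fy=4,interpolation=cv2.INTER_CUBIC);cv2.imwrite('pics/c3.png',a)"
```

```text
t 8.65 pos [ 0.4776 -0.1525  0.2376] yaw 72.69 tilt [ 0.0019 -0.0004] open 0.0513 gf 0.0 F [ 0.5  0.1 -0.4]
shares [-1.025  1.113  0.755]
```

View pics/c3.png

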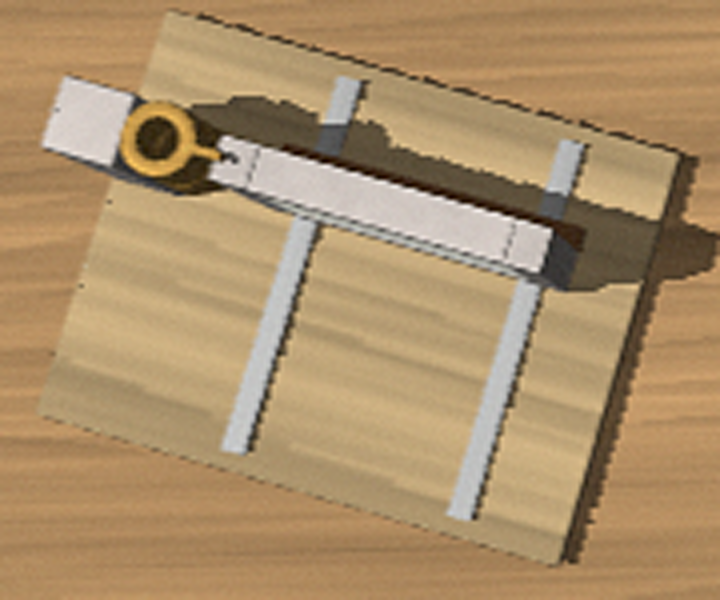

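The door is home against the bar and the knuckle ring covers the post's at crop (159,139). Approach the brass pin.

>>> {"fn": "play_rows", "kwargs": {"series": [[0.6,[-0.5,0.55,0],[0,0,0]],[0.6,[-0.52,0.56,0],[0,0,0]],[0.6,[0,0,0],[0,0,0]],[0.6,[0,0,0.6],[0,0,0]],[0.6,[0,0,0.4],[0,0,0]],[0.6,[0,0,0],[0,0,0]]]}}

```text
t: 9.4
tool_pos: [0.5141, -0.2155, 0.184]
tool_rot: [-2.524, -1.863, 0.002]
contact_force: [-0.4, 0.1, 1.0]
opening: 0.0511
grip_force: 0.0
```

```bash
python3 -c "
from h import *
T=shot('top')
u=(85+159/4-.375,130+139/4-.375);print('socket',u,onz(T,*u,.12))
u=(325+308/4-.375,180+109/4-.375);B=onz(T,*u,.124);print('brass',B)
go([B[0],B[1],.091])"
```

```text
socket (124.375, 164.375) [0.6092812  0.28196457 0.12      ]
brass [ 0.51608376 -0.21830708  0.124     ]
t 9.45 pos [ 0.5149 -0.2161  0.1857] yaw 72.83 tilt [-0.0015  0.001 ] open 0.0515 gf 0.0 F [0.  0.3 0.3]
shares [-0.035  0.039  1.893]
```

>>> {"fn": "play_rows", "kwargs": {"series": [[0.6,[-0.03,0.04,0.6],[0,0,0]],[0.6,[0,0,0.6],[0,0,0]],[0.6,[0,0,0.4],[0,0,0]],[0.6,[0,0,0.25],[0,0,0]],[0.6,[0,0,0],[0,0,0]]]}}

```text
t: 10.07
tool_pos: [0.5165, -0.219, 0.0934]
tool_rot: [-2.528, -1.863, 0.001]
contact_force: [-0.4, 0.2, 0.3]
opening: 0.0513
grip_force: 0.0
```

```bash
python3 -c "
from h import *
go([.516,-.2183,.091])"
```

```text
t 10.075 pos [ 0.5165 -0.219   0.0934] yaw 72.78 tilt [-0.0008  0.0005] open 0.0513 gf 0.0 F [-0.4  0.2  0.3]
shares [ 0.01  -0.015  0.048]
```

>>> {"fn": "play_rows", "kwargs": {"series": [[0,[0,0,0],[0,0,0]],[0,[0,0,0],[0,0,0]],[0,[0,0,0],[0,0,0]],[0,[0,0,0],[0,0,0]],[0,[0,0,0],[0,0,0]]], "force": 60}}

```text
t: 10.7
tool_pos: [0.5174, -0.2196, 0.0954]
tool_rot: [2.528, 1.863, 0.001]
contact_force: [-3.6, 0.5, 5.8]
opening: 0.0246
grip_force: 58.8
```

```bash
python3 -c "
from h import *
go([.516,-.2183,.091])"
```

```text
t 10.7 pos [ 0.5174 -0.2196  0.0954] yaw 72.78 tilt [ 0.0014 -0.001 ] open 0.0246 gf 58.8 F [-3.6  0.5  5.8]
shares [ 0.017 -0.034  0.088]
```

>>> {"fn": "play_rows", "kwargs": {"series": [[0,[0,0,-0.2],[0,0,0]],[0,[0,0,-0.5],[0,0,0]],[0,[0,0,-0.6],[0,0,0]],[0,[0,0,-0.6],[0,0,0]],[0,[0,0,-0.6],[0,0,0]],[0,[0,0,-0.4],[0,0,0]],[0,[0,0,0],[0,0,0]]]}}

```text
t: 11.58
tool_pos: [0.5176, -0.2196, 0.2408]
tool_rot: [2.526, 1.862, 0.002]
contact_force: [-0.2, -0.1, -1.7]
opening: 0.0243
grip_force: 58.9
```

```bash
python3 -c "
from h import *
go([.6106,.2807,.24])
shot('side','s1.png')"
```

```text
t 11.575 pos [ 0.5176 -0.2196  0.2408] yaw 72.78 tilt [ 0.0033 -0.0018] open 0.0243 gf 58.9 F [-0.2 -0.1 -1.7]
shares [ 1.0109e+01 -1.1850e+00  4.0000e-03]
```

View pics/s1.png

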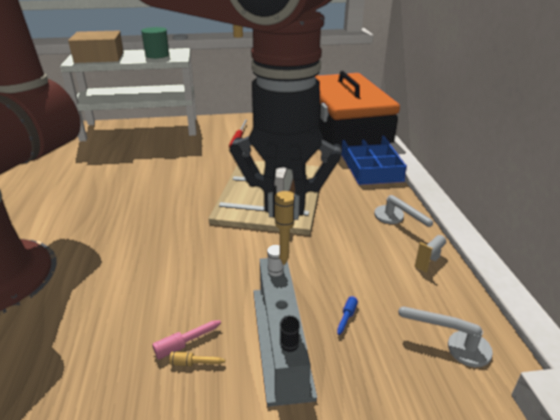

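The pin is held upright (head 285,205, tip 284,262), and white and black remain in the rack. Carry it over.

>>> {"fn": "play_rows", "kwargs": {"series": [[0,[0.5,-0.1,0],[0,0,0]],[0,[0.9,-0.1,0],[0,0,0]],[0,[0.9,-0.1,0],[0,0,0]],[0,[0.9,-0.1,0],[0,0,0]],[0,[0.9,-0.1,0],[0,0,0]],[0,[0.9,-0.1,0],[0,0,0]],[0,[0.9,-0.1,0],[0,0,0]],[0,[0.9,-0.1,0],[0,0,0]]]}}

```text
t: 12.62
tool_pos: [0.5783, 0.1188, 0.2363]
tool_rot: [-2.527, -1.863, 0.005]
contact_force: [0.4, -0.5, -1.6]
opening: 0.0245
grip_force: 59.0
```

>>> {"fn": "play_rows", "kwargs": {"series": [[0,[0.9,-0.1,0],[0,0,0]],[0,[0.9,-0.1,0],[0,0,0]],[0,[0.9,-0.1,0],[0,0,0]],[0,[0.6,-0.1,0],[0,0,0]],[0,[0,0,0],[0,0,0]],[0,[0,0,0],[0,0,0]]]}}

```text
t: 13.38
tool_pos: [0.6083, 0.2803, 0.2369]
tool_rot: [-2.529, -1.863, 0.005]
contact_force: [-0.4, -0.3, -0.7]
opening: 0.0243
grip_force: 59.0
```

```bash
python3 -c "
from h import *
go([.6106,.2807,.24])"
```

```text
t 13.375 pos [0.6083 0.2803 0.2369] yaw 72.78 tilt [-0.0026 -0.0014] open 0.0243 gf 59.0 F [-0.4 -0.3 -0.7]
shares [ 0.022  0.042 -0.061]
```

>>> {"fn": "play_rows", "kwargs": {"series": [[0,[0.02,0.04,0.2],[0,0,0]],[0,[0,0,0.25],[0,0,0]],[0,[0,0,0],[0,0,0]],[0,[0,0,0],[0,0,0]]]}}

```text
t: 13.88
tool_pos: [0.6111, 0.281, 0.2161]
tool_rot: [-2.529, -1.863, 0.0]
contact_force: [0.7, -0.2, -1.6]
opening: 0.0245
grip_force: 59.0
```

```bash
python3 -c "
from h import *
go([.6106,.2807,.131])
S=shot('side');print(proj(S,[.6106,.2807,.12]),proj(S,[.6093,.2820,.12]))
a=cv2.resize(S['color'][90:180,235:345],None,fx=6,fy=6,interpolation=cv2.INTER_CUBIC);cv2.imwrite('pics/c4.png',a)"
```

```text
t 13.875 pos [0.6111 0.281  0.2161] yaw 72.76 tilt [-0.0003 -0.0001] open 0.0245 gf 59.0 F [ 0.7 -0.2 -1.6]
shares [-0.009 -0.007  1.702]
[291.73473972 136.7537782 ] [291.10185416 136.55470874]
```

View pics/c4.png

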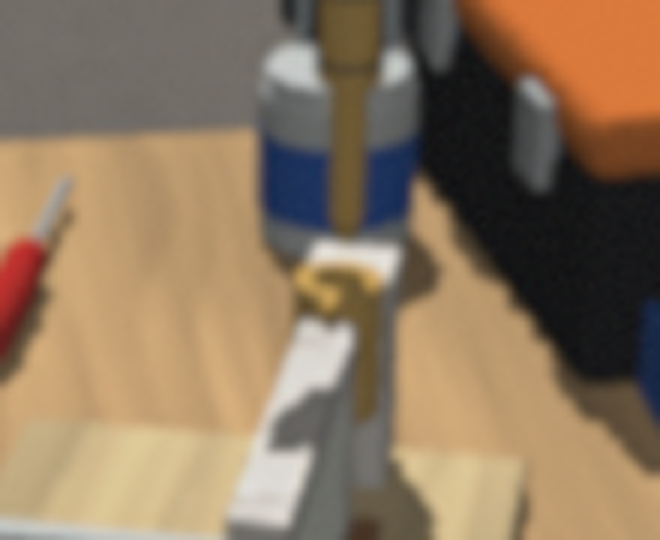

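In the side crop the stem axis is at about x 345 and the ring centre at about 340, so the pin sits about 2 mm too far in +x. I'll shift it 1.5 mm back and descend gently.

>>> {"fn": "play_rows", "kwargs": {"series": [[0,[0,-0.035,0.1],[0,0,0]],[0,[0,0,0.15],[0,0,0]],[0,[0,0,0.15],[0,0,0]],[0,[0,0,0.15],[0,0,0]],[0,[0,0,0],[0,0,0]]]}}

```text
t: 14.55
tool_pos: [0.6089, 0.2816, 0.1874]
tool_rot: [-2.528, -1.863, 0.003]
contact_force: [0.3, 0.4, -1.3]
opening: 0.0247
grip_force: 59.0
```

```bash
python3 -c "
from h import *
go([.6093,.2815,.135])"
```

```text
t 14.55 pos [0.6089 0.2816 0.1874] yaw 72.78 tilt [-0.002  -0.0007] open 0.0247 gf 59.0 F [ 0.3  0.4 -1.3]
shares [1.000e-03 1.100e-02 1.048e+00]
```

Tip is inside the bore with no contact force. Continue.

>>> {"fn": "play_rows", "kwargs": {"series": [[0,[0,0,0.15],[0,0,0]],[0,[0,0,0.15],[0,0,0]],[0,[0,0,0.15],[0,0,0]],[0,[0,0,0.15],[0,0,0]],[0,[0,0,0],[0,0,0]]]}}

```text
t: 15.18
tool_pos: [0.6089, 0.2816, 0.1575]
tool_rot: [-2.528, -1.863, 0.003]
contact_force: [-0.2, 0.2, -0.9]
opening: 0.0241
grip_force: 59.0
```

```bash
python3 -c "
from h import *
go([.6093,.2815,.135])"
```

```text
t 15.175 pos [0.6089 0.2816 0.1575] yaw 72.78 tilt [-0.0018 -0.0006] open 0.0241 gf 59.0 F [-0.2  0.2 -0.9]
shares [0.001 0.009 0.451]
```

>>> {"fn": "play_rows", "kwargs": {"series": [[0,[0,0,0.15],[0,0,0]],[0,[0,0,0.15],[0,0,0]],[0,[0,0,0.1],[0,0,0]],[0,[0,0,0.05],[0,0,0]],[0,[0,0,0],[0,0,0]]]}}

```text
t: 15.8
tool_pos: [0.6094, 0.2818, 0.1362]
tool_rot: [-2.529, -1.864, 0.0]
contact_force: [-0.2, 0.0, -0.3]
opening: 0.0242
grip_force: 59.0
```

```bash
python3 -c "
from h import *
go([.6093,.2815,.135])"
```

```text
t 15.8 pos [0.6094 0.2818 0.1362] yaw 72.78 tilt [-0.0002 -0.    ] open 0.0242 gf 59.0 F [-0.2  0.  -0.3]
shares [-0.007 -0.     0.023]
```

Nearly seated. One small nudge, then release and retreat upward.

>>> {"fn": "play_rows", "kwargs": {"series": [[0,[0,0,0.03],[0,0,0]],[0,[0,0,0],[0,0,0]],[0.2,[0,0,0],[0,0,0]],[0.5,[0,0,0],[0,0,0]],[0.6,[0,0,0],[0,0,0]],[0.6,[0,0,0],[0,0,0]]]}}

```text
t: 16.55
tool_pos: [0.6095, 0.2818, 0.1348]
tool_rot: [2.529, 1.864, 0.0]
contact_force: [-0.4, -0.1, 0.0]
opening: 0.0512
grip_force: 0.0
```

>>> {"fn": "play_rows", "kwargs": {"series": [[0.6,[0,0,-0.3],[0,0,0]],[0.6,[0,0,-0.6],[0,0,0]],[0.6,[0,0,-0.8],[0,0,0]],[0.6,[-0.4,0,-0.6],[0,0,0]],[0.6,[-0.9,0,0],[0,0,0]],[0.6,[-0.9,0,0],[0,0,0]],[0.6,[-0.9,0,0],[0,0,0]],[0.6,[-0.5,0,0],[0,0,0]]]}}

```text
t: 17.55
tool_pos: [0.5559, 0.1082, 0.2514]
tool_rot: [2.529, 1.861, 0.002]
contact_force: [0.2, 0.6, 0.3]
opening: 0.0513
grip_force: 0.0
```

>>> {"fn": "play_rows", "kwargs": {"series": [[0.6,[-0.9,0,0],[0,0,0]],[0.6,[-0.9,0,0],[0,0,0]],[0.6,[-0.5,0,0],[0,0,0]],[0.6,[0,0,0],[0,0,0]]]}}

```text
t: 18.05
tool_pos: [0.5221, -0.0012, 0.2512]
tool_rot: [2.53, 1.86, 0.002]
contact_force: [-0.2, -0.1, 0.4]
opening: 0.0511
grip_force: 0.0
```

```bash
python3 -c "
from h import *
go([0,0,0])
T=shot('top');S=shot('side')
print('head top exp',proj(S,[.6093,.282,.164]),proj(S,[.6093,.282,.12]),proj(T,[.6093,.282,.164]))
W=np.zeros((600,800,3),np.uint8)
W[:,:400]=cv2.resize(S['color'][90:240,230:330],(400,600),interpolation=cv2.INTER_CUBIC)
W[:400,400:]=cv2.resize(T['color'][130:230,85:185],(400,400),interpolation=cv2.INTER_CUBIC)
W[420:600,400:760]=cv2.resize(T['color'][180:260,310:470],(360,180))
cv2.imwrite('pics/c5.png',W)"
```

```text
t 18.05 pos [ 0.5221 -0.0012  0.2512] yaw 72.63 tilt [ 0.002  -0.0002] open 0.0511 gf 0.0 F [-0.2 -0.1  0.4]
shares [-3.098 -9.984  5.003]
head top exp [291.4883614  118.97638832] [291.10185416 136.55470874] [115.19454491 159.74390832]
```

View pics/c5.png

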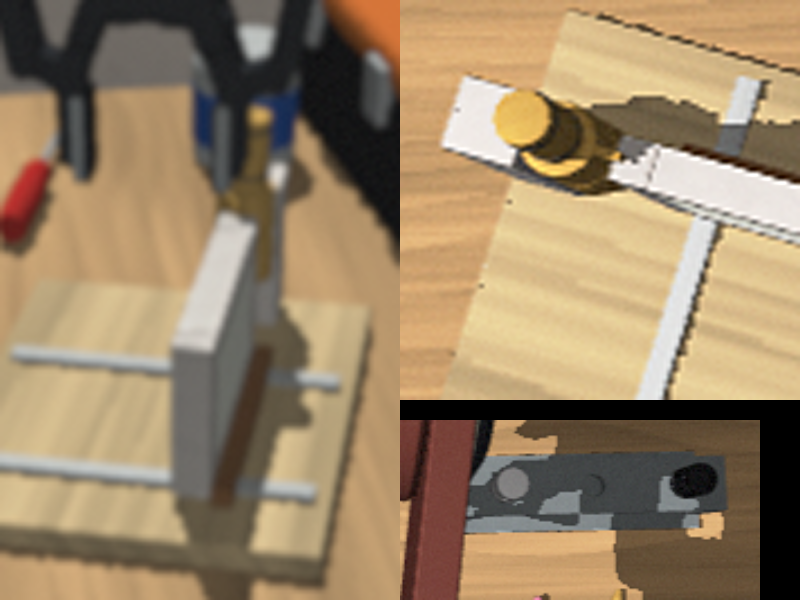

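The head's top shows at side row 118.7 against an expected 119.0, so it rests on the upper knuckle. The door is at its stop, and the black and white pins are still in the rack. Hand in.

```bash
python3 -c "
from station import ctrl
print(ctrl.finish_job())"
```

```text
the job is handed in; nothing more can be done
None
```

The door is fully home against its stop, the brass pin is threaded through both knuckles with its head seated and released, the black and white pins are still in the rack, and the job was handed in at about 18 s (no verdict was shown).

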